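# Find the tin with the mincer plates and hang it on the meat tub

### The job

One of the three identical closed tins on the chopping board holds the mincer's steel plates and is clearly heavier; the other two are empty. Find the heavy one by lifting, and hang it by its own hook over a rim of the white meat tub so that it stays there by itself, clear of the table. Leave the two empty tins standing upright on the chopping board, and do not disturb the knife or the sharpening steel that lie on the board with them.

Things in the scene. Friction and masses are not known exactly. Their poses are not given: they have to be found in the camera images.
- tub: an open white plastic meat tub, fixed, 320 mm (x) by 260 mm (y) by 150 mm high, upright walls 8 mm thick; origin at the centre of its underside, z up; its -y wall faces the chopping board. Mincer parts lie in it, up to 60 mm high
- tub_rim (a point): top of the rim (150 mm above the table), middle of the length and of the thickness of the tub's wall that faces the chopping board; axes as the tub's (y points from this wall into the tub)
- board: grey plastic chopping board, fixed, 310 mm (x) by 440 mm (y), 12 mm thick; origin at the centre of its underside
- tin_1_center (a point): a closed plain metal tin, one of three that look the same, 60 mm (its x) by 52 mm (its y) by 100 mm high; this point is its centre, 50 mm above its underside. x points to the side with the hook (towards the tub, within some 50 degrees), z up. Grip it across y (52 mm), 25 to 30 mm below its top. An empty tin weighs 0.15 to 0.17 kg, the one with the plates 0.48 to 0.63 kg
- tin_1_hook (a point): point in the throat of the tin's hook, 40 mm from the tin's middle along its x, on the underside of the hook's arm, 94 mm above the tin's underside; axes as the tin's. The hook is a 36 mm wide strip: an arm 6 mm thick, level with the tin's top, 24 mm out along +x, then a tab down to 39 mm below the top, flared outwards at its end; throat 20 mm wide (x 30 to 50 mm)
- tin_1: the whole tin_1; origin at the centre of its underside, axes as at its centre
- tin_2_center (a point): a tin like tin_1; centre, same axes, sizes and hook
- tin_2_hook (a point): throat of tin_2's hook, as for tin_1
- tin_2: the whole tin_2; origin at the centre of its underside, axes as at its centre
- tin_3_center (a point): a tin like tin_1; centre, same axes, sizes and hook
- tin_3_hook (a point): throat of tin_3's hook, as for tin_1
- tin_3: the whole tin_3; origin at the centre of its underside, axes as at its centre
- knife_center (a point): bystander: boning knife lying flat on the board's far edge, 270 mm long, up to 18 mm high; its centre, half-way up
- steel_rod_center (a point): bystander: sharpening steel (wooden handle, round steel rod) lying along the board's edge nearest the robot, 260 mm long, up to 22 mm high; its centre, half-way up
Mind the look-alikes: they are no part of the job. Leave any red or turquoise look-alike of the tin_1 alone. What is shaped like the tin_2 but red is not meant.

How it is judged:
By the outcome, as a careful person would: the job done as asked, in the order asked, and still so for the second after the job is handed in, with the robot touching nothing.
It also fails if it takes over 64 s, if anything falls off the work surface, if the arm or the gripper's body presses on something with over 40 N, if the wrist force passes 120 N, or if a joint passes its speed limit or range.

### The arm

A 7-joint arm with a two-finger parallel gripper is mounted at the origin on the work surface. World frame = base frame: x ahead of the robot, y to its left, z up, the work surface at z = 0. Lengths are in mm, angles in rad, forces in N, time in s.
With the tool pointing down it reaches from about 400 to 850 mm from the base axis. Payload 10.4 kg.
Tool frame: the origin (TCP) lies midway between the tips of the shut fingers; the grasp point (between the pads) lies 19 mm behind it (robot.tcp_to_grasp is the distance from the TCP to the grasp point, in mm); z points along the fingers, y is the direction in which the jaws open and shut (so a half turn about z gives the same grasp; the last joint's range is limited). The gripper opens to 85 mm and grips with 20 to 120 N. Pads are 22 mm wide; open, the fingers measure 114 mm over their backs; the gripper's body (76 mm by 85 mm) begins 54 mm behind the grasp point. The pads swing forward as they close: fully open they stand 13 mm farther back than shut.
Start: joints at [-0.023, 0.332, -0.065, 1.46, 0.022, 1.35, -0.088], TCP at [625.021, 0.018, 231.338] pointing down, gripper open.
Joint ranges: [-2.6, 2.6], [-0.5, 2.12], [-1.47, 1.34], [0.16, 2.42], [-1.27, 4.41], [0.06, 2.06], [-2.6, 2.6]. Speed limits (rad/s): [2.22, 2.22, 2.79, 2.79, 3.14, 3.14, 3.14].

### API

Orientations are given as a unit quaternion [w, x, y, z].
In Python, from workcell import robot gives the robot as it stands.
- The arm moves only by the tool servo_tool, never from a script. Its argument "steps" is one flat list of numbers, 7 for each row, row after row: the shift along the world's x, y, z in m, then the turn, a rotation vector about the world's x, y, z in rad, then the opening, from 0 (shut) to 1 (fully open). A call has 1 to 20 rows; each row shifts and turns the commanded pose from where the row before left it; what a row does not reach is not made up. A row lasts 1/12 s, in which the tool goes at most 41.7 mm and 7.16 degrees, less where a joint would pass 70% of its speed; a pose out of reach is approached as far as the arm can. A call is refused whole if a number of a shift passes 0.0417 or a number of a turn 0.125, either way. A call with a gripper value outside its range is refused whole. The fingers move at their own pace and stop on an object; "grip_force" is the grip in N (left out, the last holds). Time passes only in rows, so rows that do not move let the fingers close. It gives the time, the measured TCP pose, the force and the opening at its end, in the units of the state.
- robot.observe(): the state, without advancing time (a new reading comes with each control period).
- robot.get_image(name): name is "scene" or "side" or "wrist"; returns a dict with "frame" (384x512x3 uint8, red, green, blue), "vertical_fov" (degrees; the focal length in pixels is half the picture's height over the tangent of half this angle, whatever the lens; pixels are square), "cx", "cy" (the principal point, pixels), "dist_coeffs" ([k1, k2, p1, p2, k3] as OpenCV has them; the pictures are not rectified), "rvec" (rotation vector, rad) and "tvec" (3), from world to camera coordinates, as OpenCV has them; the wrist camera has in their place "mount" (4x4, takes a point from camera to tool coordinates, whose origin is the TCP and whose axes are the flange's). Camera axes: x right, y down, z forward; pixel columns grow to the right and rows downward; lengths in mm; the calibration is good to about 2 mm. A picture is of the moment at which its call begins: read the wrist's pose just before it. There is no depth.
- robot.job_done(): hands the job in, once; it reports no verdict.
The state is a dict: "clock": time; "joints": joint angles; "qvel": joint speeds; "joint_torque": joint torques, N m; "ee_pos": TCP position; "orientation": TCP orientation; "contact_force": force on the tool from outside, world axes, zero at the start; "wrist_torque": the same for the moment, N m; "finger_gap": finger opening in mm.
Only numpy, scipy, OpenCV 4.12 (cv2) and the standard library are available. Lean on these libraries where they do the work, as an engineer would, in place of code of your own. Each camera call takes 0.05 s, during which the arm holds its last target.

## Working session

There is one attempt and no reset: what is moved stays moved. The work goes in short steps, Python scripts to look and compute and a tool call to move; the robot and the scene stay as the last step left them, time stands still between calls to the robot, and variables do not carry over. Pictures are saved under pics/ and viewed, and the job is handed in when it is done.

Besides the shell and the picture viewer there is one more tool, called after ">>>" as name(argument=value, ...), one argument or row to a line, values as JSON. servo_tool: Moves the arm, as the interface text tells. Its arguments: {"type":"object","properties":{"steps":{"type":"array","items":{"type":"number"}},"grip_force":{"type":"number"}},"required":["steps"]}

```bash
ls; mkdir -p pics; python3 - <<'E'
from workcell import robot
import cv2
print(robot.observe())
for n in ["scene","side","wrist"]:
    d=robot.get_image(n)
    cv2.imwrite(f"pics/{n}0.png",d["frame"][:,:,::-1])
    print(n,{k:v for k,v in d.items() if k!="frame"})
E
```

```text
pics
{'clock': 0.0, 'joints': array([-0.02264555,  0.33287692, -0.06473244,  1.46095061,  0.02159943,
        1.34993183, -0.08852418]), 'qvel': array([-5.70212664e-04,  3.78150190e-04,  1.21495698e-03,  1.20609125e-03,
       -3.64552723e-04,  8.25458051e-05, -1.97629844e-04]), 'joint_torque': array([ 4.98105128e-04, -6.25449800e+01,  4.97091911e-02, -3.91610491e+01,
        1.63588714e-02,  9.83294769e-03, -6.01235030e-06]), 'ee_pos': array([6.24608118e+02, 4.13504718e-02, 2.30508444e+02]), 'orientation': array([-4.98813677e-04,  7.07080744e-01,  7.07132435e-01, -5.40479107e-04]), 'contact_force': array([-0.17302648,  0.57845016, -0.13488322]), 'wrist_torque': array([ 0.03539208,  0.02347902, -0.02710278]), 'finger_gap': 85.15835845176348}
scene {'vertical_fov': 57.1997751654464, 'cx': 256.5956660619722, 'cy': 188.90747610151877, 'dist_coeffs': array([-0.04529874,  0.        ,  0.        ,  0.        ,  0.        ]), 'rvec': array([ 1.50180316,  1.7732808 , -0.92618404]), 'tvec': array([ 106.20233276, -152.91415222, 1516.52201214])}
side {'vertical_fov': 46.977266691926005, 'cx': 244.97805638259527, 'cy': 194.6126593128049, 'dist_coeffs': array([-0.1508324,  0.       ,  0.       ,  0.       ,  0.       ]), 'rvec': array([ 2.40262161, -0.31286505,  0.12165231]), 'tvec': array([-441.24985051,  127.95568974, 1552.97305041])}
wrist {'vertical_fov': 62.45203367777888, 'cx': 260.1420497515211, 'cy': 186.73233354403024, 'dist_coeffs': array([-0.02905788,  0.        ,  0.        ,  0.        ,  0.        ]), 'mount': array([[-1.07944519e-03, -9.61958794e-01, -2.73192447e-01,
         6.92797917e+01],
       [ 9.99999118e-01, -1.24976204e-03,  4.49409721e-04,
         6.45636007e-02],
       [-7.73739182e-04, -2.73191721e-01,  9.61959295e-01,
        -1.41998798e+02],
       [ 0.00000000e+00,  0.00000000e+00,  0.00000000e+00,
         1.00000000e+00]])}
```

View pics/scene0.png

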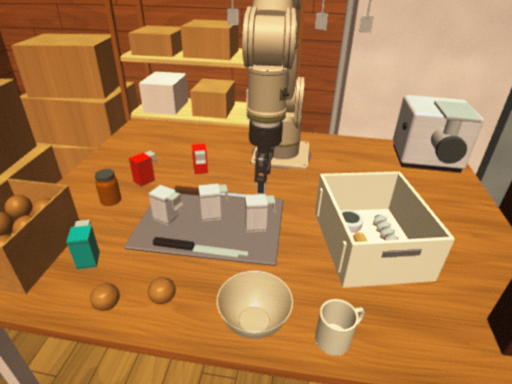

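View pics/side0.png

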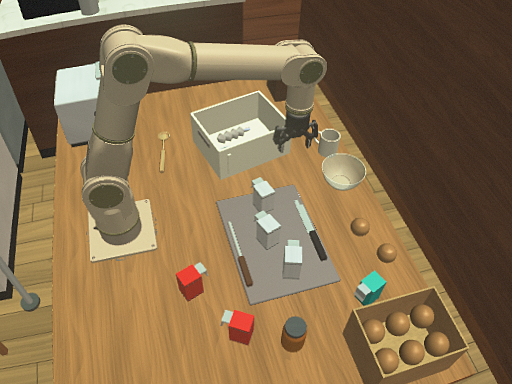

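View pics/wrist0.png

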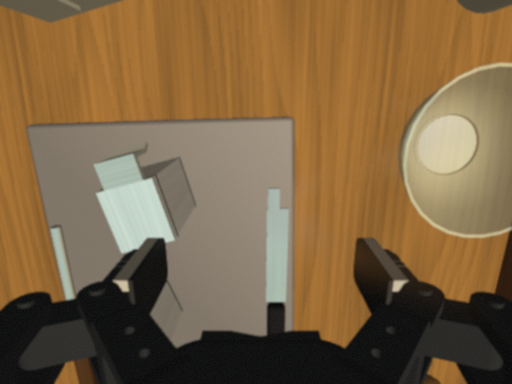

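```bash
cat > h.py <<'E'
from workcell import robot
import cv2, numpy as np
from scipy.spatial.transform import Rotation as R
def cam(name):
    s=robot.observe(); d=robot.get_image(name)
    f=d["frame"].shape[0]/2/np.tan(np.radians(d["vertical_fov"])/2)
    K=np.array([[f,0,d["cx"]],[0,f,d["cy"]],[0,0,1]])
    if name=="wrist":
        q=s["orientation"]; T=np.eye(4);T[:3,:3]=R.from_quat([q[1],q[2],q[3],q[0]]).as_matrix();T[:3,3]=s["ee_pos"]
        W=T@d["mount"]; Rw,C=W[:3,:3],W[:3,3]
    else:
        Rc=cv2.Rodrigues(d["rvec"])[0]; Rw=Rc.T; C=-Rc.T@d["tvec"]
    return dict(img=np.ascontiguousarray(d["frame"][:,:,::-1]),K=K,D=d["dist_coeffs"],Rw=Rw,C=C)
def rays(c,px):
    p=cv2.undistortPoints(np.array(px,float).reshape(-1,1,2),c["K"],c["D"]).reshape(-1,2)
    return np.c_[p,np.ones(len(p))]@c["Rw"].T
def onz(c,px,z):
    r=rays(c,px); return c["C"]+r*((z-c["C"][2])/r[:,2])[:,None]
def proj(c,P):
    rv=cv2.Rodrigues(c["Rw"].T)[0]; return cv2.projectPoints(np.array(P,float).reshape(-1,1,3),rv,-c["Rw"].T@c["C"],c["K"],c["D"])[0].reshape(-1,2)
def tri(ca,pa,cb,pb):
    ra,rb=rays(ca,[pa])[0],rays(cb,[pb])[0]
    A=np.c_[ra,-rb]; t=np.linalg.lstsq(A,cb["C"]-ca["C"],rcond=None)[0]
    P=ca["C"]+t[0]*ra;Q=cb["C"]+t[1]*rb; return (P+Q)/2,np.linalg.norm(P-Q)
E
python3 - <<'E'
from h import *
for n,(x,y,w,h) in dict(scene=(135,165,150,105),side=(210,170,140,140)).items():
    c=cam(n); s=5 if n=="scene" else 4
    cv2.imwrite(f"pics/{n}1.png",cv2.resize(c["img"][y:y+h,x:x+w],None,fx=s,fy=s,interpolation=cv2.INTER_CUBIC))
c=cam("scene"); cv2.imwrite("pics/tub.png",cv2.resize(c["img"][160:290,305:455],None,fx=4,fy=4))
E
```

```text
(no output)
```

View pics/scene1.png

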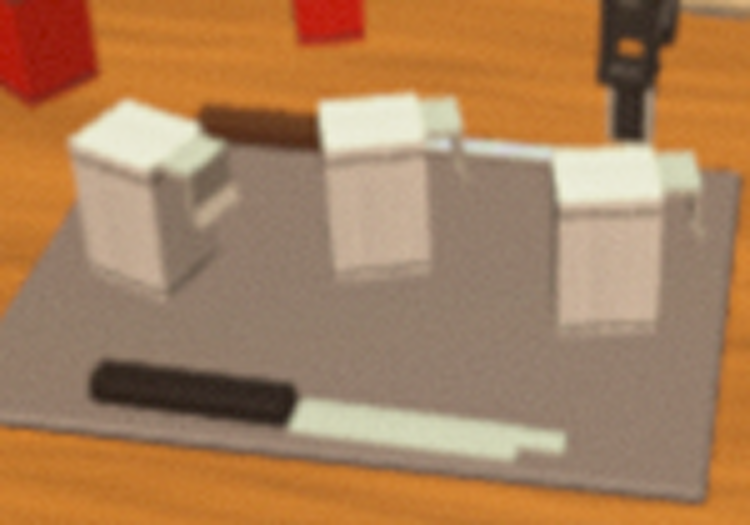

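View pics/side1.png

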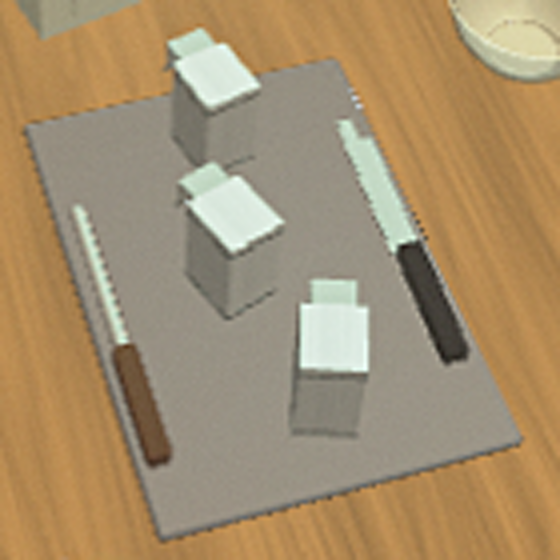

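View pics/tub.png

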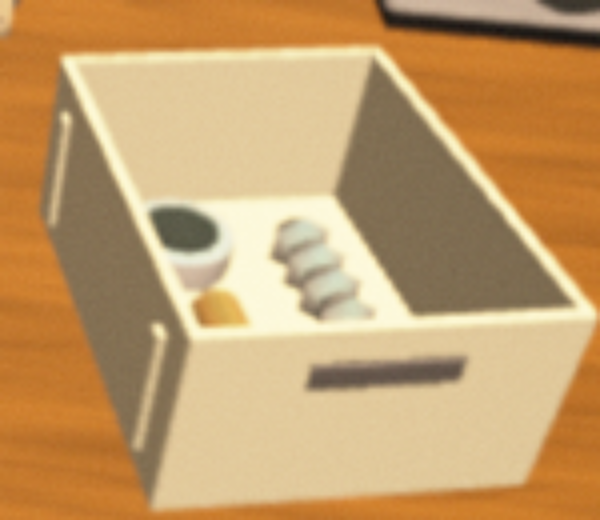

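```bash
cat > m.py <<'E'
from h import *
np.set_printoptions(precision=1,suppress=True)
sc,sd,wr=cam("scene"),cam("side"),cam("wrist")
S=lambda p:np.array(p)/4+[210,170]
F=lambda p:np.array(p)/5+[135,165]
side=dict(A=[(175,70),(220,43),(260,86),(215,108)],B=[(187,205),(240,175),(285,220),(235,250)],C=[(302,304),(368,307),(367,371),(300,370)])
sid_tab=dict(A=[(167,45),(193,28)],B=[(178,183),(208,162)],C=[(312,280),(357,280)])
scn=dict(A=[(552,148),(655,148),(662,198),(558,207)],B=[(318,100),(415,94),(428,145),(328,155)],C=[(70,140),(127,98),(202,133),(155,172)])
for k in "ABC":
    P=onz(sd,S(side[k]),112)[:,:2]; Q=onz(sc,F(scn[k]),112)[:,:2]; T=onz(sd,S(sid_tab[k]),112)[:,:2]
    for n,p in(("side",P),("scene",Q)):
        e=np.linalg.norm(np.roll(p,-1,0)-p,axis=1); print(k,n,"c",p.mean(0),"edges",e)
    v=T.mean(0)-P.mean(0); print("  tab",T.mean(0),"dist",np.hypot(*v),"yaw",np.degrees(np.arctan2(v[1],v[0])))
    v=P[[0,1]].mean(0)-P[[2,3]].mean(0);print("  edge yaw",np.degrees(np.arctan2(v[1],v[0])))
    v=Q[[1,2]].mean(0)-Q[[0,3]].mean(0);print("  scene edge yaw",np.degrees(np.arctan2(v[1],v[0])))
w=[(98,194),(154,177),(174,241),(121,252)]
p=onz(wr,w,112)[:,:2];print("wristA",p,p.mean(0))
U=lambda p:np.array(p)/4+[305,160]
print("tub rim (outer) scene",onz(sc,U([(62,58),(380,48),(597,312),(190,340)]),150))
print("tub bottom scene",onz(sc,U([(45,215),(152,508),(525,483)]),0))
print("tub rim side",onz(sd,[(191,109),(262,92),(292,145),(222,176)],150))
E
python3 m.py
```

```text
A side c [516.6 -35.5] edges [51.6 60.7 47.1 55.3]
A scene c [515.9 -31.1] edges [61.8 50.7 60.6 59.3]
  tab [498.1  18.8] dist 57.3339390015889 yaw 108.76020699299785
  edge yaw 110.26534814193259
  scene edge yaw 104.68763355535063
B side c [ 489.3 -182.2] edges [54.5 58.4 51.5 59.1]
B scene c [ 488.7 -180. ] edges [60.1 57.3 59.6 60.9]
  tab [ 466.5 -133.2] dist 54.13358671651331 yaw 114.99162865535044
  edge yaw 113.19483073666449
  scene edge yaw 109.05434820766634
C side c [ 526.6 -318.6] edges [51.7 59.3 51.1 61.1]
C scene c [ 527.7 -314.5] edges [52.5 65.2 45.6 65.6]
  tab [ 544.5 -267. ] dist 54.58094367830078 yaw 70.93137266850826
  edge yaw 70.05588813650748
  scene edge yaw 162.66691263278136
wristA [[484.1 -11.3]
 [534.6   3.8]
 [547.2 -55.8]
 [497.4 -67. ]] [515.8 -32.6]
tub rim (outer) scene [[398.5 150.7 150. ]
 [333.8 402.6 150. ]
 [638.9 479.4 150. ]
 [707.5 226.6 150. ]]
tub bottom scene [[401.9 155.1   0. ]
 [704.3 228.7   0. ]
 [641.7 480.7   0. ]]
tub rim side [[343.7 426.1 150. ]
 [654.1 464.4 150. ]
 [667.4 116.9 150. ]
 [381.5  27.7 150. ]]
```

The candidates are three white tins on the board: A at scene (257,212), B at (210,202) and C at (163,205). The look-alikes are red at (143,170) and (200,158) and turquoise at (85,245), all off the board. The crops confirm that A, B and C are the plain white ones with hooks facing the tub. I'll start with A.

>>> servo_tool(
  steps=[-0.027, -0.0085, 0, 0, 0, 0.07, 1, -0.027, -0.0085, 0, 0, 0, 0.07, 1, -0.027, -0.0085, 0, 0, 0, 0.07, 1, -0.027, -0.0085, 0, 0, 0, 0.07, 1, 0, 0, 0, 0, 0, 0, 1, 0, 0, 0, 0, 0, 0, 1],
  grip_force=50,
)

```text
clock: 0.95
ee_pos: [516.4, -34.6, 232.0]
orientation: [0.001, 0.602, 0.798, 0.0]
contact_force: [0.3, -0.3, 1.4]
finger_gap: 84.8
```

```bash
python3 - <<'E'
from h import *
c=cam("wrist"); cv2.imwrite("pics/w2.png",c["img"])
c=cam("side"); cv2.imwrite("pics/s2.png",cv2.resize(c["img"][80:190,180:310],None,fx=5,fy=5,interpolation=cv2.INTER_CUBIC))
s=robot.observe();print(s["ee_pos"],R.from_quat(s["orientation"][[1,2,3,0]]).as_matrix()[:,1],s["contact_force"])
E
```

```text
[517.57634447 -33.69470212 231.6764168 ] [0.96118288 0.27591012 0.00103668] [0.12695714 0.23336331 1.02228657]
```

View pics/w2.png

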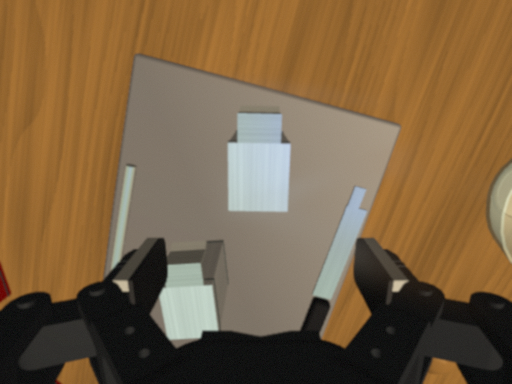

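View pics/s2.png

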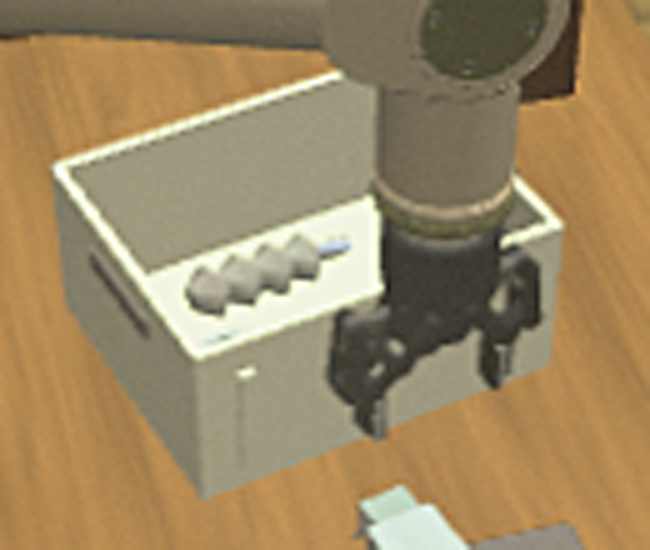

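```bash
python3 - <<'E'
from h import *
np.set_printoptions(precision=1,suppress=True)
w=cam("wrist"); p=onz(w,[(229,143),(290,144),(288,212),(228,211)],112); print(p.mean(0),p)
c=cam("side"); U=lambda p:np.array(p)/5+[180,80]
print(onz(c,U([(55,167),(205,360),(562,225)]),150)); print(onz(c,U([(205,497)]),0))
E
```

```text
[516.1 -31.9 112. ] [[484.2  -9.5 112. ]
 [532.9   3.6 112. ]
 [549.2 -54.  112. ]
 [498.2 -67.6 112. ]]
[[338.8 397.8 150. ]
 [404.9 146.5 150. ]
 [706.8 226.  150. ]]
[[400.5 152.4   0. ]]
```

>>> servo_tool(
  steps=[0, 0, -0.028, 0, 0, 0, 1, 0, 0, -0.028, 0, 0, 0, 1, 0, 0, -0.028, 0, 0, 0, 1, 0, 0, -0.028, 0, 0, 0, 1, 0, 0, -0.028, 0, 0, 0, 1, 0, 0, -0.026, 0, 0, 0, 1, 0, 0, 0, 0, 0, 0, 1, 0, 0, 0, 0, 0, 0, 1],
)

```text
clock: 1.82
ee_pos: [516.6, -33.6, 64.6]
orientation: [-0.001, 0.601, 0.799, -0.001]
contact_force: [-0.5, -0.1, 0.7]
finger_gap: 85.6
```

>>> servo_tool(
  steps=[0, 0, 0, 0, 0, 0, 0, 0, 0, 0, 0, 0, 0, 0, 0, 0, 0, 0, 0, 0, 0, 0, 0, 0, 0, 0, 0, 0, 0, 0, 0, 0, 0, 0, 0, 0, 0, 0, 0, 0, 0, 0, 0, 0, 0, 0, 0, 0, 0, 0, 0, 0, 0, 0, 0, 0],
)

```text
clock: 2.48
ee_pos: [517.9, -34.2, 67.1]
orientation: [0.001, 0.602, 0.799, 0.001]
contact_force: [-3.2, -0.1, 5.4]
finger_gap: 51.8
```

>>> servo_tool(
  steps=[0, 0, 0.01, 0, 0, 0, 0, 0, 0, 0.01, 0, 0, 0, 0, 0, 0, 0.01, 0, 0, 0, 0, 0, 0, 0, 0, 0, 0, 0, 0, 0, 0, 0, 0, 0, 0, 0, 0, 0, 0, 0, 0, 0, 0, 0, 0, 0, 0, 0, 0, 0, 0, 0, 0, 0, 0, 0],
)

```text
clock: 3.15
ee_pos: [516.7, -34.0, 94.8]
orientation: [-0.0, 0.602, 0.799, -0.0]
contact_force: [-0.2, -0.5, -1.2]
finger_gap: 51.7
```

```bash
python3 - <<'E'
from h import *
for i in range(5):
    c=cam("side");s=robot.observe();print(s["contact_force"].round(2),s["wrist_torque"].round(2),s["ee_pos"].round(1),s["finger_gap"])
cv2.imwrite("pics/s3.png",cv2.resize(c["img"][170:310,210:350],None,fx=4,fy=4))
E
```

```text
[-0.88 -0.11 -1.7 ] [-0.01  0.01 -0.02] [516.7 -34.   94.9] 51.54762353285037
[ 0.3  -0.45 -1.69] [ 0.   -0.01 -0.01] [516.8 -34.   94.9] 51.6484855589923
[ 0.84 -0.35 -1.19] [-0.02 -0.02 -0.03] [516.8 -34.   95. ] 51.77149482827362
[-0.15 -0.36 -2.03] [ 0.04  0.03 -0.06] [516.9 -34.   95.1] 51.76463773148752
[-0.18  1.19 -3.49] [-0.1  -0.02 -0.01] [516.9 -34.   95.2] 51.22907681636427
```

View pics/s3.png

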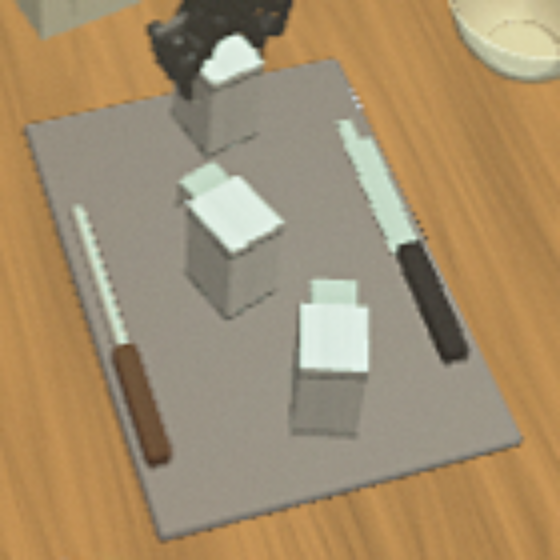

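Tin A is off the board and the force is about -1.7 N, so it's an empty one. I'll put it back and go to B.

>>> servo_tool(
  steps=[0, 0, -0.01, 0, 0, 0, 0, 0, 0, -0.01, 0, 0, 0, 0, 0, 0, -0.007, 0, 0, 0, 0, 0, 0, -0.003, 0, 0, 0, 0, 0, 0, 0, 0, 0, 0, 0, 0, 0, 0, 0, 0, 0, 0, 0, 0, 0, 0, 0, 0, 0],
)

```text
clock: 3.98
ee_pos: [515.1, -34.5, 66.1]
orientation: [-0.002, 0.602, 0.799, -0.002]
contact_force: [-16.6, -1.4, 28.3]
finger_gap: 52.0
```

>>> servo_tool(
  steps=[0, 0, 0, 0, 0, 0, 1, 0, 0, 0, 0, 0, 0, 1, 0, 0, 0, 0, 0, 0, 1, 0, 0, 0, 0, 0, 0, 1, 0, 0, 0, 0, 0, 0, 1, 0, 0, 0, 0, 0, 0, 1, 0, 0, 0, 0, 0, 0, 1, 0, 0, 0, 0, 0, 0, 1, 0, 0, 0.03, 0, 0, 0, 1, 0, 0, 0.035, 0, 0, 0, 1, 0, 0, 0.035, 0, 0, 0, 1, 0, 0, 0.035, 0, 0, 0, 1, 0, 0, 0.032, 0, 0, 0, 1, 0, 0, 0, 0, 0, 0, 1],
)

```text
clock: 5.15
ee_pos: [519.8, -34.0, 239.2]
orientation: [0.004, 0.602, 0.799, 0.003]
contact_force: [-0.1, 0.1, 0.3]
finger_gap: 85.5
```

>>> servo_tool(
  steps=[-0.007, -0.037, 0, 0, 0, 0, 1, -0.007, -0.037, 0, 0, 0, 0.02, 1, -0.007, -0.037, 0, 0, 0, 0.02, 1, -0.007, -0.036, 0, 0, 0, 0.02, 1, 0, 0, 0, 0, 0, 0, 1, 0, 0, 0, 0, 0, 0, 1, 0, 0, 0, 0, 0, 0, 1],
)

```text
clock: 5.73
ee_pos: [489.2, -180.3, 232.1]
orientation: [-0.0, 0.577, 0.817, 0.0]
contact_force: [0.5, -0.3, -0.6]
finger_gap: 85.1
```

```bash
python3 - <<'E'
from h import *
c=cam("wrist"); cv2.imwrite("pics/w4.png",c["img"])
c=cam("side"); cv2.imwrite("pics/s4.png",cv2.resize(c["img"][170:310,210:350],None,fx=4,fy=4))
s=robot.observe();print(s["ee_pos"],R.from_quat(s["orientation"][[1,2,3,0]]).as_matrix()[:,1],s["contact_force"])
E
```

```text
[ 489.43250113 -179.46448651  232.18329345] [9.42069281e-01 3.35418311e-01 1.63115348e-04] [0.37391683 0.65993745 0.062025  ]
```

View pics/w4.png

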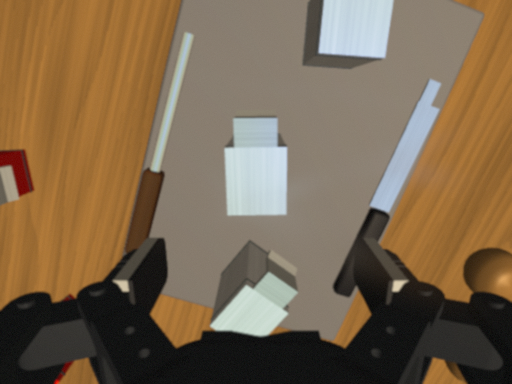

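View pics/s4.png

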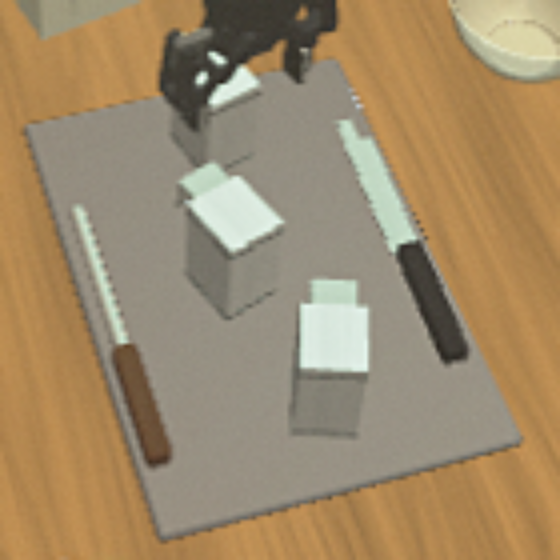

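Tin A stands upright where it was, and the gripper is over B (top face centred at about (256,181)). Descending to B.

>>> servo_tool(
  steps=[-0.002, -0.001, -0.028, 0, 0, 0, 1, 0, 0, -0.028, 0, 0, 0, 1, 0, 0, -0.028, 0, 0, 0, 1, 0, 0, -0.028, 0, 0, 0, 1, 0, 0, -0.028, 0, 0, 0, 1, 0, 0, -0.026, 0, 0, 0, 1, 0, 0, 0, 0, 0, 0, 1, 0, 0, 0, 0, 0, 0, 1],
)

```text
clock: 6.5
ee_pos: [486.6, -180.7, 65.9]
orientation: [-0.001, 0.577, 0.817, -0.0]
contact_force: [-0.0, 0.3, 0.8]
finger_gap: 85.3
```

>>> servo_tool(
  steps=[0, 0, 0, 0, 0, 0, 0, 0, 0, 0, 0, 0, 0, 0, 0, 0, 0, 0, 0, 0, 0, 0, 0, 0, 0, 0, 0, 0, 0, 0, 0, 0, 0, 0, 0, 0, 0, 0, 0, 0, 0, 0, 0, 0, 0, 0, 0, 0, 0, 0, 0, 0, 0, 0, 0, 0],
)

```text
clock: 7.17
ee_pos: [487.8, -182.3, 68.1]
orientation: [0.001, 0.577, 0.816, 0.0]
contact_force: [-2.8, -0.1, 6.3]
finger_gap: 51.5
```

>>> servo_tool(
  steps=[0, 0, 0.01, 0, 0, 0, 0, 0, 0, 0.01, 0, 0, 0, 0, 0, 0, 0.01, 0, 0, 0, 0, 0, 0, 0, 0, 0, 0, 0, 0, 0, 0, 0, 0, 0, 0, 0, 0, 0, 0, 0, 0, 0, 0, 0, 0, 0, 0, 0, 0, 0, 0, 0, 0, 0, 0, 0],
)

```text
clock: 7.83
ee_pos: [486.6, -181.9, 95.8]
orientation: [-0.0, 0.577, 0.817, -0.0]
contact_force: [0.1, 0.2, -4.9]
finger_gap: 51.6
```

```bash
python3 - <<'E'
from h import *
for i in range(5):
    c=cam("side");s=robot.observe();print(s["contact_force"].round(2),s["wrist_torque"].round(2),s["ee_pos"].round(1),s["finger_gap"])
cv2.imwrite("pics/s5.png",cv2.resize(c["img"][170:310,210:350],None,fx=4,fy=4))
E
```

```text
[ 0.01 -0.02 -5.67] [-0.02 -0.03 -0.03] [ 486.7 -181.9   95.8] 51.79538662702857
[ 0.55 -0.12 -5.61] [ 0.03 -0.01 -0.01] [ 486.7 -181.9   95.9] 51.539399157053865
[ 0.13  0.47 -6.  ] [ 0.01 -0.05  0.01] [ 486.8 -181.9   96. ] 51.65619172194953
[-0.21 -0.04 -5.35] [ 0.01  0.01 -0.04] [ 486.9 -182.    96.1] 51.44586923328289
[ 0.9   0.23 -5.09] [-0.03 -0.04  0.  ] [ 486.9 -182.    96.1] 51.37742406826174
```

View pics/s5.png

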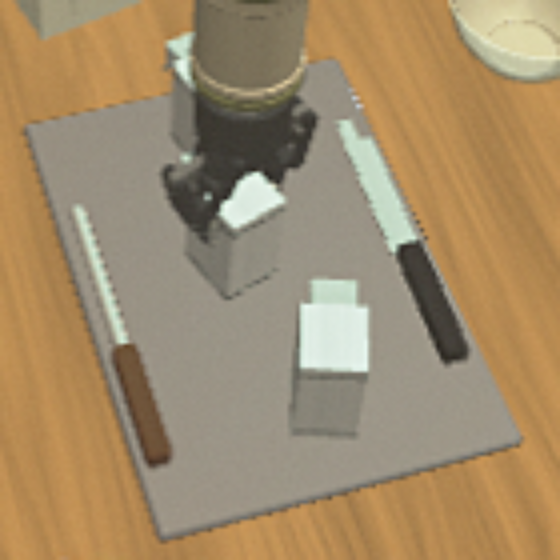

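B reads about -5.5 N (around 0.56 kg), so it's the heavy tin. I'll raise it and carry it over the rim.

>>> servo_tool(
  steps=[0, 0, 0.02, 0, 0, 0, 0, 0, 0, 0.03, 0, 0, 0, 0, 0, 0, 0.03, 0, 0, 0, 0, 0, 0, 0.03, 0, 0, 0, 0, 0, 0, 0.024, 0, 0, 0, 0, 0.003, 0.016, 0, 0, 0, 0, 0, 0.006, 0.028, 0, 0, 0, -0.012, 0, 0.006, 0.028, 0, 0, 0, -0.012, 0, 0.006, 0.028, 0, 0, 0, -0.012, 0, 0.006, 0.028, 0, 0, 0, -0.012, 0, 0.006, 0.028, 0, 0, 0, -0.01, 0, 0.006, 0.028, 0, 0, 0, -0.01, 0, 0.006, 0.028, 0, 0, 0, -0.01, 0, 0.006, 0.028, 0, 0, 0, -0.01, 0, 0.006, 0.028, 0, 0, 0, -0.01, 0, 0.006, 0.028, 0, 0, 0, 0, 0, 0.006, 0.028, 0, 0, 0, 0, 0, 0.006, 0.012, 0, 0, 0, 0, 0, 0.006, 0, 0, 0, 0, 0, 0, 0, 0, 0, 0, 0, 0, 0, 0, 0, 0, 0, 0, 0],
)

```text
validation failed for argument at $.st...
```

```bash
cat > look.py <<'E'
import sys
from h import *
t=sys.argv[1]
c=cam("wrist"); cv2.imwrite(f"pics/w{t}.png",c["img"])
s=robot.observe()
c=cam("side"); cv2.imwrite(f"pics/s{t}.png",cv2.resize(c["img"][60:200,170:310],None,fx=4,fy=4,interpolation=cv2.INTER_CUBIC))
c=cam("scene"); cv2.imwrite(f"pics/c{t}.png",cv2.resize(c["img"][130:290,240:440],None,fx=4,fy=4,interpolation=cv2.INTER_CUBIC)[:600])
print(s["clock"],s["ee_pos"],R.from_quat(s["orientation"][[1,2,3,0]]).as_matrix()[:,1],s["contact_force"],s["wrist_torque"])
E
python3 look.py 6
```

```text
8.1333 [ 486.96271055 -181.95754524   96.21542076] [ 9.42765124e-01  3.33457516e-01 -7.94867067e-05] [ 0.05491717 -0.97176724 -5.37105615] [ 0.01180526 -0.04761455  0.00835299]
```

View pics/w6.png

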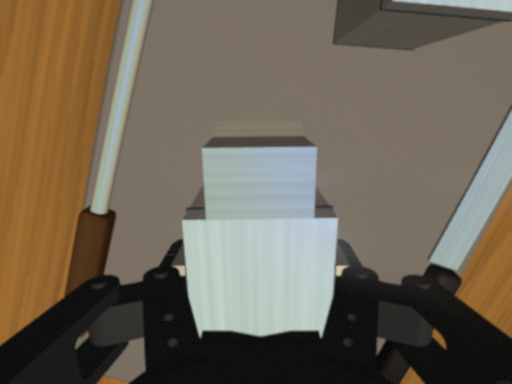

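View pics/s6.png

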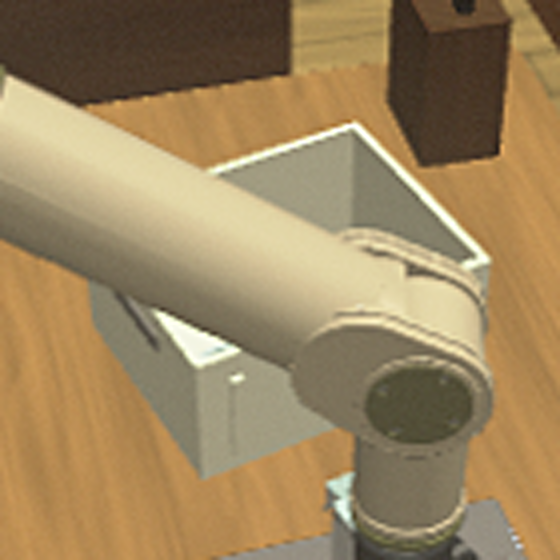

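View pics/c6.png

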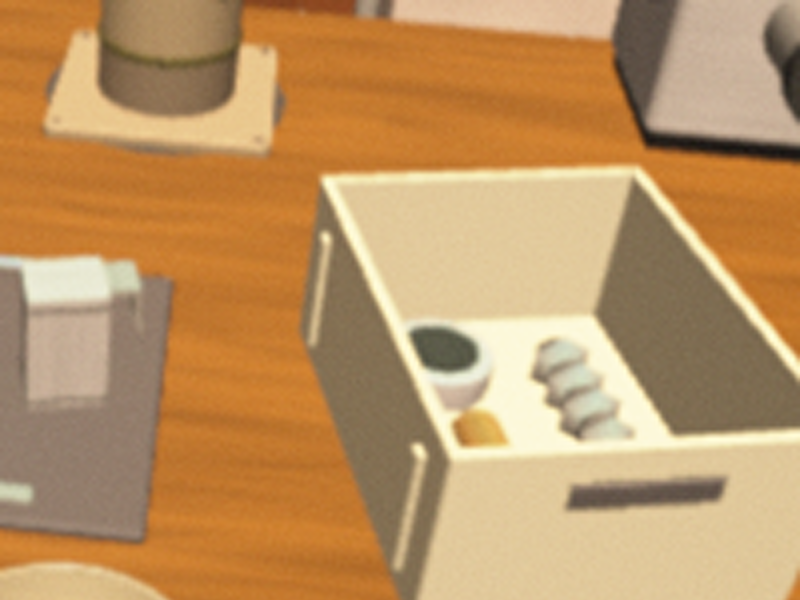

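>>> servo_tool(
  steps=[0, 0, 0.02, 0, 0, 0, 0, 0, 0, 0.03, 0, 0, 0, 0, 0, 0, 0.03, 0, 0, 0, 0, 0, 0, 0.03, 0, 0, 0, 0, 0, 0, 0.024, 0, 0, 0, 0, 0, 0, 0, 0, 0, 0, 0],
)

```text
clock: 8.73
ee_pos: [489.2, -182.7, 235.7]
orientation: [0.004, 0.577, 0.816, 0.001]
contact_force: [2.1, -0.1, -5.3]
finger_gap: 51.5
```

>>> servo_tool(
  steps=[0.003, 0.014, 0, 0, 0, 0, 0, 0.006, 0.028, 0, 0, 0, -0.01, 0, 0.006, 0.028, 0, 0, 0, -0.01, 0, 0.006, 0.028, 0, 0, 0, -0.01, 0, 0.006, 0.028, 0, 0, 0, -0.01, 0, 0.006, 0.028, 0, 0, 0, -0.01, 0, 0.006, 0.028, 0, 0, 0, -0.01, 0, 0.006, 0.028, 0, 0, 0, -0.01, 0, 0.006, 0.028, 0, 0, 0, -0.01, 0, 0.006, 0.028, 0, 0, 0, -0.01, 0, 0.006, 0.028, 0, 0, 0, -0.008, 0, 0.006, 0.028, 0, 0, 0, 0, 0, 0.006, 0.014, 0, 0, 0, 0, 0, 0.007, 0, 0, 0, 0, 0, 0, 0, 0, 0, 0, 0, 0, 0, 0, 0, 0, 0, 0, 0, 0],
)

```text
clock: 10.07
ee_pos: [569.0, 152.6, 229.1]
orientation: [-0.0, 0.617, 0.787, -0.001]
contact_force: [0.5, -0.8, -6.5]
finger_gap: 51.4
```

```bash
python3 look.py 7
```

```text
10.1167 [568.86900825 152.38286731 229.4613563 ] [ 0.97129988  0.23785423 -0.00138029] [-1.25438318  1.27184777 -5.89972072] [0.13399748 0.1702688  0.03502873]
```

View pics/w7.png

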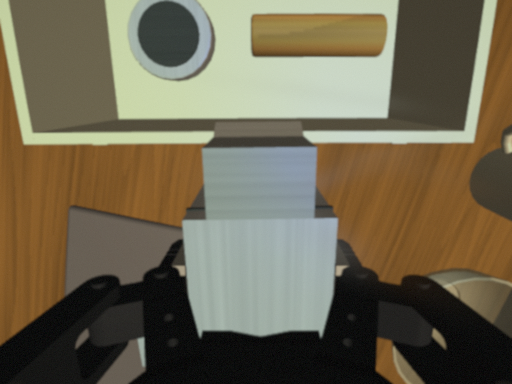

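View pics/s7.png

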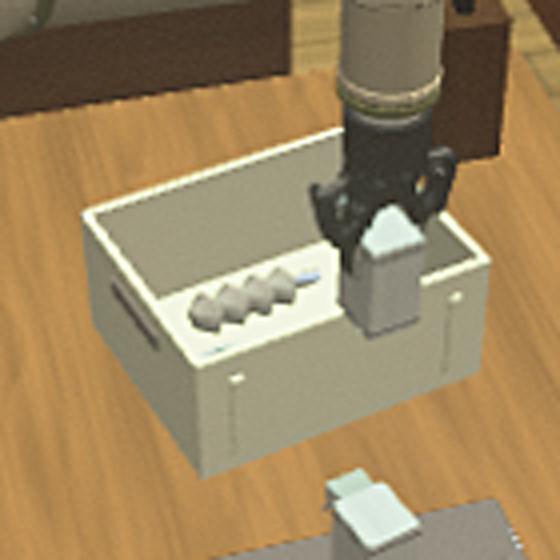

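View pics/c7.png

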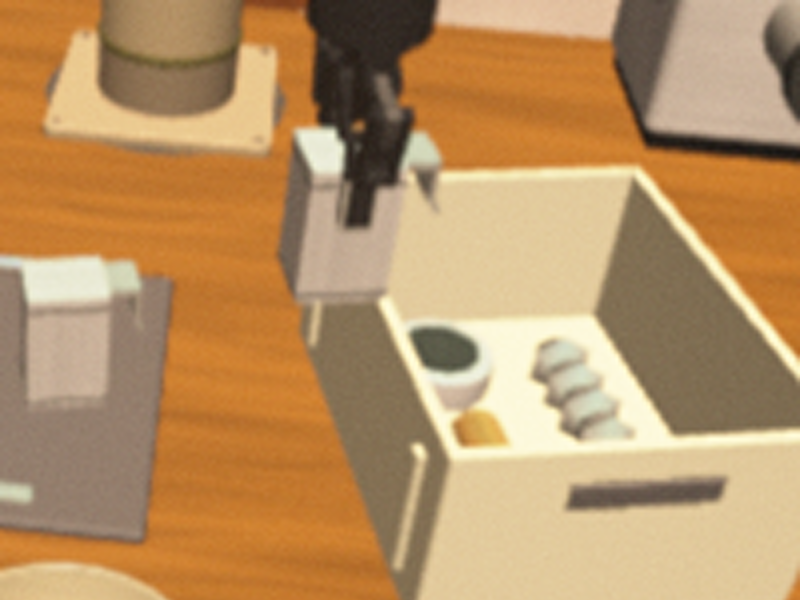

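```bash
python3 - <<'E'
from h import *
np.set_printoptions(precision=1,suppress=True)
c=cam("wrist"); s=robot.observe(); T=s["ee_pos"]; Rm=R.from_quat(s["orientation"][[1,2,3,0]]).as_matrix()
g=cv2.cvtColor(c["img"],cv2.COLOR_BGR2GRAY)
for col in (60,130,180,350,420): 
    v=c["img"][120:160,col].max(1).astype(int); d=np.diff(v); print(col,120+np.argmax(d)+.5,120+np.argmin(d)+.5)
def tool(p): return (p-T)@Rm
print("T",T)
for px in [(23,144.5),(150,144),(360,143),(472,142.5)]: print("rim outer",tool(onz(c,[px],150))[0])
for px in [(30,132),(150,131),(360,131),(468,130)]: print("rim inner",tool(onz(c,[px],150))[0])
zt=T[2]+45
for n,px in [("lidL",(184,219)),("lidR",(337,219)),("armL0",(206,219)),("armR0",(315,219)),("armL",(203,148)),("armR",(316,147))]: print(n,tool(onz(c,[px],zt))[0])
# tab bottom (outer flare) near row 122, z = top-39
for px in [(216,122),(301,122),(216,135),(301,135)]: print("tab",tool(onz(c,[px],zt-39))[0])
E
```

```text
60 132.5 143.5
130 131.5 143.5
180 131.5 142.5
350 130.5 141.5
420 130.5 141.5
T [568.9 152.9 230.3]
rim outer [  37.5 -169.2   80.3]
rim outer [ 37.3 -77.5  80.3]
rim outer [37.8 70.4 80.2]
rim outer [ 38.3 150.7  80.2]
rim inner [  46.3 -162.3   80.3]
rim inner [ 46.4 -76.7  80.3]
rim inner [46.2 69.7 80.2]
rim inner [ 47.1 146.2  80.2]
lidL [ 30.6 -25.  -45. ]
lidR [ 30.5  25.2 -45. ]
armL0 [ 30.6 -17.7 -45. ]
armR0 [ 30.5  18.  -45. ]
armL [ 53.9 -17.5 -45. ]
armR [ 54.2  17.2 -45. ]
tab [ 58.8 -18.6  -6. ]
tab [58.8 17.3 -6. ]
tab [ 53.4 -18.8  -6. ]
tab [53.3 17.5 -6. ]
```

The hook's throat (30.5–50.5 mm ahead of the TCP) surrounds the rim (38–46.3 mm), and the yaw agrees. I'll shift 1.5 mm towards the tub and descend part way.

>>> servo_tool(
  steps=[0, 0.0015, -0.02, 0, 0, 0, 0, 0, 0, -0.02, 0, 0, 0, 0, 0, 0, -0.02, 0, 0, 0, 0, 0, 0, -0.015, 0, 0, 0, 0, 0, 0, -0.015, 0, 0, 0, 0, 0, 0, -0.01, 0, 0, 0, 0, 0, 0, 0, 0, 0, 0, 0, 0, 0, 0, 0, 0, 0, 0],
)

```text
clock: 10.93
ee_pos: [568.9, 155.2, 130.5]
orientation: [-0.0, 0.617, 0.787, -0.0]
contact_force: [0.4, 0.0, -5.5]
finger_gap: 51.6
```

```bash
python3 look.py 8
```

```text
10.9833 [569.4600371  155.46955794 131.24968635] [0.97092073 0.23939829 0.00117819] [ 0.23440731  0.58174221 -5.00805616] [-0.03265474  0.00489102 -0.02291343]
```

View pics/w8.png

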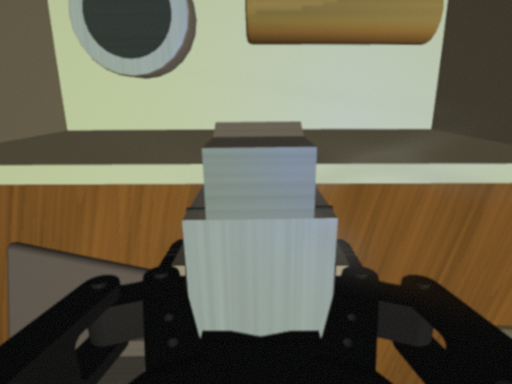

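View pics/c8.png

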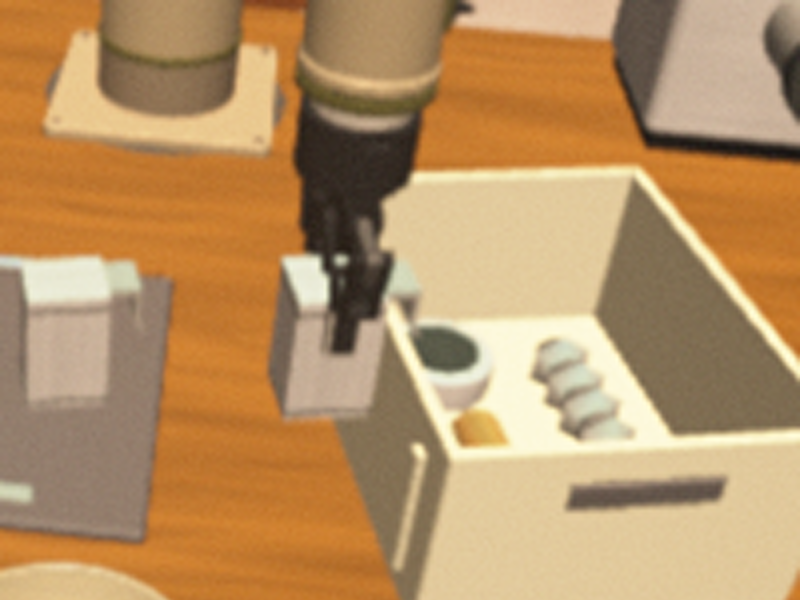

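The rim passes behind the hook's tab (rows 163–184 on both sides) with no contact. I'll lower it onto the rim.

>>> servo_tool(
  steps=[0, 0, -0.006, 0, 0, 0, 0, 0, 0, -0.006, 0, 0, 0, 0, 0, 0, -0.004, 0, 0, 0, 0, 0, 0, -0.002, 0, 0, 0, 0, 0, 0, 0, 0, 0, 0, 0, 0, 0, 0, 0, 0, 0, 0],
)

```text
clock: 11.58
ee_pos: [569.0, 155.5, 112.2]
orientation: [-0.0, 0.617, 0.787, -0.0]
contact_force: [0.1, 1.1, -5.7]
finger_gap: 51.5
```

>>> servo_tool(
  steps=[0, 0, -0.001, 0, 0, 0, 0, 0, 0, 0, 0, 0, 0, 0, 0, 0, 0, 0, 0, 0, 0],
)

```text
clock: 11.83
ee_pos: [569.2, 155.6, 111.8]
orientation: [0.0, 0.617, 0.787, 0.0]
contact_force: [-2.2, -0.5, -0.6]
finger_gap: 51.4
```

The board-side load has gone from -5.7 to -0.6 N, so the rim carries the tin. Releasing.

>>> servo_tool(
  steps=[0, 0, 0, 0, 0, 0, 0.7, 0, 0, 0, 0, 0, 0, 0.7, 0, 0, 0, 0, 0, 0, 0.8, 0, 0, 0, 0, 0, 0, 0.9, 0, 0, 0, 0, 0, 0, 1, 0, 0, 0, 0, 0, 0, 1, 0, 0, 0, 0, 0, 0, 1, 0, 0, 0, 0, 0, 0, 1],
)

```text
clock: 12.5
ee_pos: [569.0, 155.5, 111.4]
orientation: [0.0, 0.617, 0.787, 0.0]
contact_force: [-0.2, -0.1, 0.4]
finger_gap: 85.3
```

```bash
python3 look.py 9
```

```text
12.55 [569.03969318 155.49780253 111.34985786] [9.70870948e-01 2.39602983e-01 1.15591977e-04] [-0.125171    1.12319805  0.98948241] [ 0.00795641 -0.00562143  0.01515519]
```

View pics/w9.png

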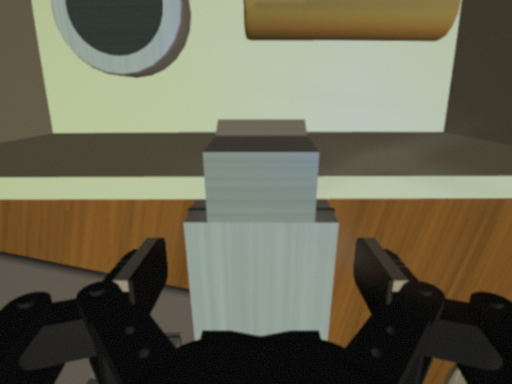

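View pics/c9.png

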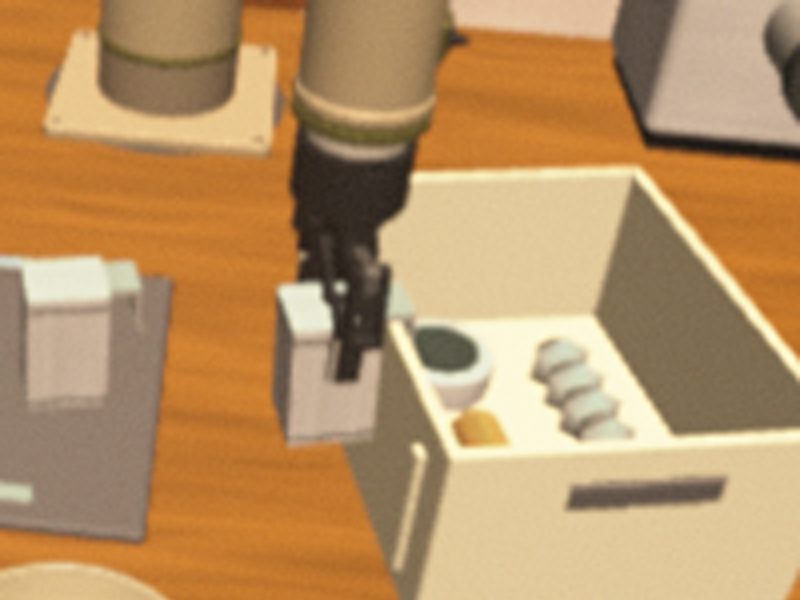

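The fingers are open clear of the tin on both sides and it hangs slightly tilted against the wall. I'll withdraw straight up and away, then check.

>>> servo_tool(
  steps=[0, 0, 0.01, 0, 0, 0, 1, 0, 0, 0.02, 0, 0, 0, 1, 0, 0, 0.03, 0, 0, 0, 1, 0, 0, 0.03, 0, 0, 0, 1, 0, 0, 0.03, 0, 0, 0, 1, 0, 0, 0.03, 0, 0, 0, 1, 0, -0.02, 0, 0, 0, 0, 1, 0, -0.03, 0, 0, 0, 0, 1, 0, -0.03, 0, 0, 0, 0, 1, 0, -0.02, 0, 0, 0, 0, 1, 0, 0, 0, 0, 0, 0, 1, 0, 0, 0, 0, 0, 0, 1, 0, 0, 0, 0, 0, 0, 1, 0, 0, 0, 0, 0, 0, 1],
)

```text
clock: 13.82
ee_pos: [568.9, 56.9, 261.6]
orientation: [-0.0, 0.616, 0.788, 0.0]
contact_force: [-0.3, 0.1, -0.2]
finger_gap: 85.4
```

```bash
python3 look.py 10; python3 - <<'E'
from h import *
c=cam("scene"); cv2.imwrite("pics/full10.png",c["img"])
c=cam("side"); cv2.imwrite("pics/side10.png",c["img"])
E
```

```text
13.8667 [568.92172771  56.88109952 261.50793899] [9.70389976e-01 2.41543464e-01 2.23026978e-04] [0.13908401 0.25468981 0.89067662] [ 0.004334    0.01010382 -0.00479716]
```

View pics/w10.png

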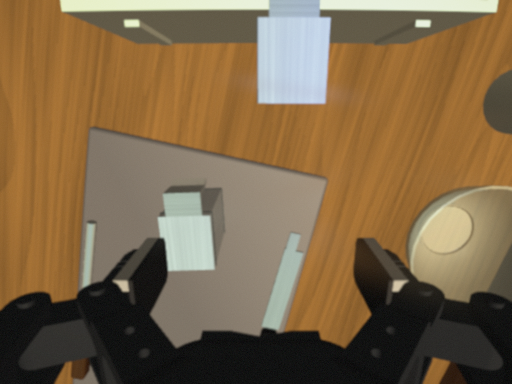

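View pics/c10.png

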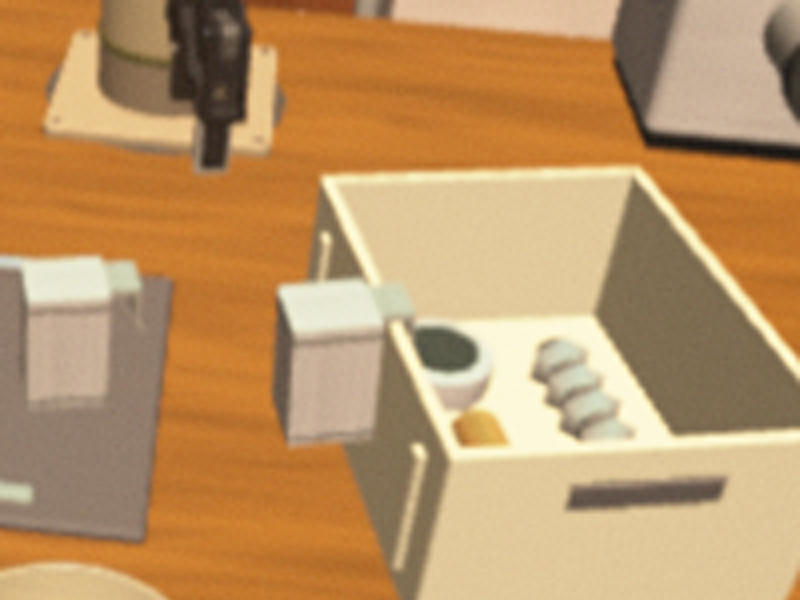

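View pics/full10.png

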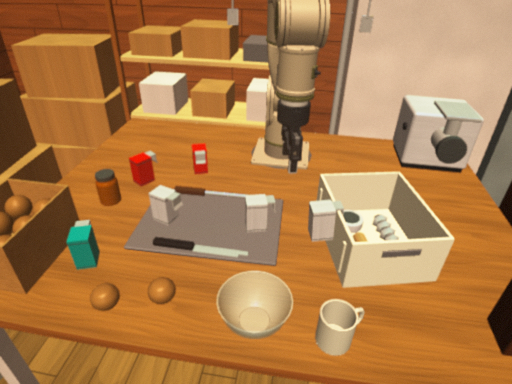

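View pics/side10.png

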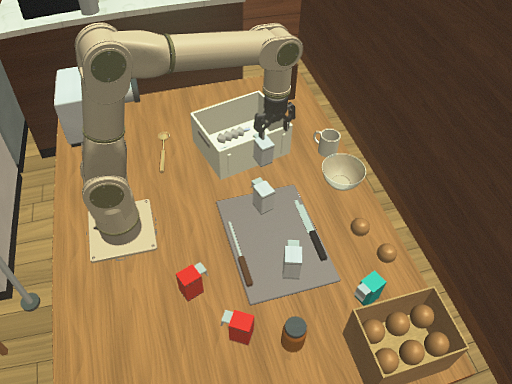

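The tin hangs on the rim at scene (322,220), clear of the table. Both empty tins stand on the board at (257,212) and (163,205), and the knife and sharpening steel haven't moved. Handing in.

```bash
python3 -c "
from workcell import robot
print(robot.job_done())"
```

```text
the job is handed in; nothing more can be done
None
```

The heavy tin now hangs by its own hook over the middle of the tub's rim facing the board. I handed the job in at about 14 s of the 64 s allowed.

- **Finding it:** Lifting the tin nearest the tub read about 1.7 N, so it is empty, and I put it back in place. Lifting the middle tin read about 5.5 N (roughly 0.56 kg), so that is the heavy one. I did not lift the third tin, because 5.5 N already matches only the tin with the plates.
- **Hanging it:** Before lowering, the wrist camera showed the rim inside the hook's throat and lined up with it. The load on the wrist went from -5.7 N to -0.6 N as the rim took the weight, and only then did I open the gripper.
- **Last checks:** After the gripper had moved away, all the camera views showed the tin hanging still against the wall, clear of the table. Both empty tins were upright on the board, and the knife and sharpening steel looked unmoved. The gripper was touching nothing.

The one rough spot was setting the first tin down, which pressed on the board through the tin with about 28–33 N at the wrist. The tin stayed upright and in place. No check failed or disagreed.

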